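# Load the capacitor test box and hold its sprung cover just below the balance point

### The arm

A 6-joint arm with a two-finger parallel gripper is mounted at the origin on the work surface. World frame = base frame: x ahead of the robot, y to its left, z up, the work surface at z = 0. Lengths are in m, angles in degrees, forces in N, time in s.
With the tool pointing down it reaches from about 0.4 to 0.825 m from the base axis. Payload 7 kg.
Tool frame: the origin (TCP) lies at the very end of the fingers, on their centre line; the grasp point (between the pads) lies 19 mm behind it (ctrl.hold_point_z is the distance from the TCP to the grasp point, in m); z points along the fingers, y is the line along which they close (so a half turn about z gives the same grasp; the last joint's range is limited). The gripper opens to 88 mm and grips with 3 to 60 N. Pads are 19 mm wide; open, the fingers measure 130 mm over their backs; the gripper's body (78 mm by 193 mm) begins 47 mm behind the grasp point.
Start: joints at [-50.472, 20.546, 0.682, 0, -70.136, -16.507], TCP at [0.264, -0.621, 0.192] pointing down, gripper open.
Joint ranges: [-176.03, 176.03], [-82.01, 121.73], [-58.28, 71.71], [-173.87, 95.51], [-174.79, -0.11], [-173.66, 173.66]. Speed limits (degrees/s): [136.94, 136.94, 172.46, 180, 180, 180].

### API

Orientations are given as [roll, pitch, yaw] about the fixed x, y, z axes, in that order (R = Rz(yaw) Ry(pitch) Rx(roll)).
In Python, from plant import sensors, viewer, workorder, ctrl gives the robot as it stands.
- The arm moves only by the shell command python3 -m pendant 'ROWS'. ROWS is JSON, a list of rows, each a list of 3 entries, a list of its own where there are three numbers: the opening, from -1 (shut) to 1 (fully open), so that 0 is half open, then the shift along the tool's x, y, z in m, then the turn, a rotation vector about the tool's x, y, z in degrees. A call has 1 to 10 rows; each row is the pose to reach, as a shift and turn from the pose commanded when the call began, along the tool's axes at that moment; what a row does not reach only later rows make up. A row lasts 1/12 s, in which the tool goes at most 41.7 mm and 7.16 degrees, less where a joint would pass 70% of its speed; a pose out of reach is approached as far as the arm can. A call with a gripper value outside its range is refused whole. The fingers move at their own pace and stop on an object; the grip force is fixed at half the most. Time passes only in rows, so rows that repeat a pose let the fingers close. It gives the time, the measured TCP pose, the force, the opening and the grip force at its end, in the units of the state.
- sensors.get_obs(): the state, without advancing time (a new reading comes with each control period).
- viewer.snapshot(name): name is "scene" or "top"; returns the picture (420x560x3 uint8, red, green, blue); there is no depth.
- viewer.camera_params(name): a dict with "fx", "fy", "cx", "cy" (pixels), "extrinsics" (4x4, takes a point from world to camera coordinates). Camera axes: x right, y up, looking along -z (the intrinsics and any distortion apply to the point x, -y, -z); pixel columns grow to the right and rows downward; lengths in m; the calibration is good to about 2 mm. A picture is of the moment at which its call begins. camera_params takes no time and is no camera call.
- workorder.close_job(): hands the job in; it is judged then, once.
The state is a dict: "clock": time; "joint_pos": joint angles; "qvel": joint speeds; "tau": joint torques, N m; "tool_pos": TCP position; "orientation": TCP orientation; "force": force on the tool from outside, world axes, zero at the start; "moment": the same for the moment, N m; "opening": finger opening in m; "gripper_force": force on a finger pad.
Only numpy, scipy, OpenCV 4.12 (cv2) and the standard library are available. Lean on these libraries where they do the work, as an engineer would, in place of code of your own. Each camera call takes 0.05 s, during which the arm holds its last target. There are 200 camera calls.

### The job

Swing the cover of the test box up past its balance point so that it stands open by itself, let go of it, and gently lay the loose capacitor can from the wooden cradle squarely in the groove on top of the two cans in the box, making a three-can pyramid. Then take the cover again and bring it down to just below its balance point, about ten degrees short of it, and finish while still holding it there, motionless, with the gripper, so that the hinge spring can be checked. Leave everything else on the bench alone.

Things in the scene. Friction and masses are not known exactly. Their poses are not given: they have to be found in the camera images.
- test_box: Grey open-topped metal box fixed to the bench, 180 (x) x 190 (y) x 108 mm high, walls 5, floor 10 mm. Origin: centre of underside; x points from the front wall (handle side, nearest the robot) to the hinge side, z up. Inside, two rails (6 mm thick, 28 mm above the floor, inner faces at y = +51 and -51 mm) keep the two lower cans side by side, axes along x.
- cover (a joint): Opening of the box's cover (plate 170 x 190 x 10 mm), rad: 0 closed and level, growing as the handle edge rises, stop at 1.50. Sprung: balances at 1.00 rad (57 degrees); let go below that it falls shut, above it swings up to the stop and stays. Ten degrees short of balance is 0.83. Weighs 0.85 kg, but 2 N or less at the handle bar moves it; hardly any friction.
- cover_bar (a point): Middle of the cover's handle: round steel bar, 12 mm in diameter, along the box's y, 142 mm long, on two arms 66 mm either side of the middle (about 120 mm free between). The bar is 40 mm beyond the plate's edge; closed, it is 45 mm in front of the box's front wall and 114 mm above the bench. Swings on a radius of 220 mm. Axes turn with the cover; at joint 0 they equal the box's.
- cover_hinge (a point): Point on the hinge line at the middle of the cover's width, 85 mm along +x of the box's origin and 108 mm above the bench. Closed, the bar's middle is 220 mm towards the box's -x and 6 mm above this point. The cover turns about the box's +y axis. The axes turn with the cover.
- can_loose: Loose capacitor can: black cylinder, 50 mm in diameter, 80 mm long, about 0.2 kg, aluminium end discs, two 5 mm long terminal studs on the +x end. Lies in the wooden cradle on the bench. Origin: middle of the cylinder; x is its axis. Either way round is right.
- cradle: Plywood cradle fixed to the bench, 100 x 90 mm, 6 mm thick, with two 4.5 mm high strips along its x under the loose can; the can's axis is 31 mm above the bench and along the cradle's x. Origin: centre of its underside.
- can_left: Lower can in the box, at +y of its middle, same size as the loose can (50 x 80 mm). Origin: middle of the cylinder, x its axis, 35 mm above the bench.
- can_right: The other lower can, at -y of the box's middle, touching or nearly touching the first. The upper can rests in the groove between the two with its axis 78 mm above the bench, midway between the two lower axes.
- meter: Bystander: yellow hand-held multimeter, 150 x 75 x 32 mm, lying flat. Origin: centre of underside.
- spool: Bystander: solder spool, 60 mm in diameter, 50 mm high. Origin: centre of underside.
- small_can: Bystander: smaller black capacitor standing upright, 35 mm in diameter, 50 mm high; not part of the load. Origin: centre of underside.
- driver: Bystander: screwdriver lying on the bench.
- mug: Bystander: white mug, 80 mm in diameter, 95 mm high. Origin: centre of underside.
- parts_bin: Bystander: open cardboard parts bin, 120 x 160 x 50 mm. Origin: centre of underside.
- board: Bystander: green circuit board, 100 x 70 mm, about 20 mm high, lying flat. Origin: centre of underside.
There are look-alikes about, which are no part of the job. What is shaped like the can_loose but orange is not meant.

How it is judged (in metres and radians):
On the way, in this order (a step that is already met when the one before it is completed fails the run):
1. the cover has been raised past its balance point and stands open by itself, not touched by the robot (value of joint cover above 1.3 rad and contact force between each of the arm, the fingers and cover below 0.05 N), for 0.2 s.
2. the loose can lies in the groove on the two lower cans, let go, with the cover open (x of can_loose in the frame of test_box between -0.02 and 0.02 m and y of can_loose in the frame of test_box between -0.006 and 0.006 m and z of can_loose in the frame of test_box between 0.073 and 0.083 m and angle between the x axis of can_loose and the x axis of test_box, either way round below 0.2 rad and contact force between the fingers and can_loose below 0.05 N and linear speed of can_loose below 0.03 m/s and x of can_left in the frame of test_box between -0.02 and 0.02 m and y of can_left in the frame of test_box between 0.02135 and 0.02935 m and z of can_left in the frame of test_box between 0.031 and 0.039 m and x of can_right in the frame of test_box between -0.02 and 0.02 m and y of can_right in the frame of test_box between -0.02935 and -0.02135 m and z of can_right in the frame of test_box between 0.031 and 0.039 m and value of joint cover above 1.2 rad), for 0.2 s.
At the end, for the whole second after the job is handed in: Gripper still holds the cover (0.25 N contact or more), motionless, 0.66 to 0.94 rad open (balance 1.00), nothing else props it; lower cans between the rails, third can let go in their groove (within 6 mm sideways, 5 mm in height, 20 mm lengthwise, 0.2 rad) (value of joint cover between 0.66 and 0.94 rad and velocity of joint cover between -0.05 and 0.05 rad/s and contact force between the fingers and cover above 0.25 N and contact force between each of cover, the fingers and can_loose below 0.05 N and contact force between cover and meter below 0.05 N and contact force between cover and spool below 0.05 N and contact force between cover and small_can below 0.05 N and contact force between cover and driver below 0.05 N and contact force between cover and mug below 0.05 N and contact force between cover and parts_bin below 0.05 N and contact force between cover and board below 0.05 N and x of can_loose in the frame of test_box between -0.02 and 0.02 m and y of can_loose in the frame of test_box between -0.006 and 0.006 m and z of can_loose in the frame of test_box between 0.073 and 0.083 m and angle between the x axis of can_loose and the x axis of test_box, either way round below 0.2 rad and linear speed of can_loose below 0.03 m/s and x of can_left in the frame of test_box between -0.02 and 0.02 m and y of can_left in the frame of test_box between 0.02135 and 0.02935 m and z of can_left in the frame of test_box between 0.031 and 0.039 m and x of can_right in the frame of test_box between -0.02 and 0.02 m and y of can_right in the frame of test_box between -0.02935 and -0.02135 m and z of can_right in the frame of test_box between 0.031 and 0.039 m); the arm keeps its last pose, push and grip.
It fails at once if a bystander on the bench is moved more than 30 mm (distance of any of meter, spool, small_can, driver, mug, parts_bin, board from where it was at the start of the episode above 0.03 m).
It fails at once if the can is dropped or rammed onto the lower cans (over 45 N) (contact force between can_loose and can_left above 45 N or contact force between can_loose and can_right above 45 N).
It also fails if it takes over 64 s, if anything falls off the work surface, if the arm or the gripper's body presses on something with over 40 N, if the wrist force passes 120 N, or if a joint passes its speed limit or range.

## Working session

There is one attempt and no reset: what is moved stays moved. The work goes in short steps, Python scripts to look and compute and a shell command to move; the robot and the scene stay as the last step left them, time stands still between calls to the robot, and variables do not carry over. Pictures are saved under pics/ and viewed, at most 10 in all, crops included, and the job is handed in when it is done.

```bash
mkdir -p pics; ls; python3 - <<'E'
from plant import sensors, viewer, ctrl
import cv2,json
for n in ("scene","top"):
    cv2.imwrite(f"pics/{n}0.png",viewer.snapshot(n)[:,:,::-1]); 
    p=viewer.camera_params(n);print(n,p)
print(sensors.get_obs(),ctrl.hold_point_z)
E
```

```text
pics
scene {'fx': 401.6466429930392, 'fy': 401.6466429930392, 'cx': 284.7329052613321, 'cy': 213.13536138808988, 'extrinsics': array([[ 0.53807235,  0.84288834, -0.00417132, -0.30635601],
       [-0.57644789,  0.37158704,  0.72775745,  0.23774736],
       [ 0.61496827, -0.38918161,  0.68582192, -1.39359083],
       [ 0.        ,  0.        ,  0.        ,  1.        ]])}
top {'fx': 489.35774849075824, 'fy': 489.35774849075824, 'cx': 289.5600768834725, 'cy': 208.8319820950641, 'extrinsics': array([[ 0.00333932, -0.99985884,  0.01646638, -0.00528414],
       [ 0.98940217,  0.00569383,  0.14508937, -0.54408916],
       [-0.14516264,  0.01580737,  0.98928152, -1.22044126],
       [ 0.        ,  0.        ,  0.        ,  1.        ]])}
{'clock': 0.1, 'joint_pos': array([-5.04698547e+01,  2.05879654e+01,  6.38278579e-01, -1.67361067e-02,
       -7.01367654e+01, -1.65068407e+01]), 'qvel': array([-0.03276237, -0.05520217,  0.12747136,  0.11204501, -0.03809391,
       -0.01838494]), 'tau': array([-1.01030222e-03, -5.84163165e+01,  2.93753386e+01,  7.01549068e+00,
        1.02046720e-02, -4.75706224e-05]), 'tool_pos': array([ 0.26376137, -0.6207904 ,  0.19160676]), 'orientation': array([ 1.79912640e+02, -9.48044723e-03, -1.56982387e+02]), 'force': array([-0.43570977, -0.94691211, -0.19886245]), 'moment': array([-0.01163829,  0.05264147, -0.0073888 ]), 'gripper_force': 0.0, 'opening': 0.0878070543828799} 0.0188
```

View pics/scene0.png

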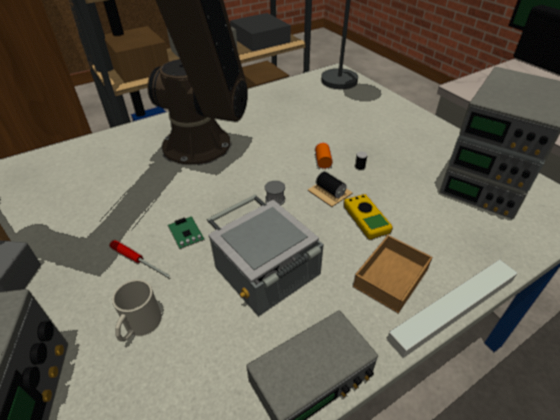

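View pics/top0.png

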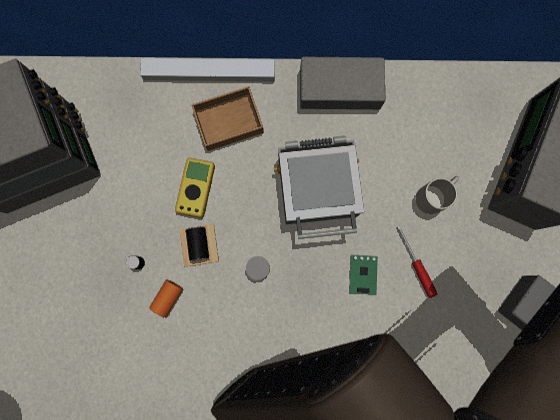

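The scene view shows the box at about (265,255), the loose can in its cradle at (330,185) and the orange decoy at (323,155). In the top view the box is at (320,180), the bar at (327,234), and the cradle and can at (199,244). I'll zoom in on the box and cradle.

```bash
cat > h.py <<'E'
import numpy as np, cv2
from plant import viewer
from scipy.spatial.transform import Rotation as R
def proj(n,P):
    p=viewer.camera_params(n);E=p['extrinsics'];c=np.atleast_2d(P)@E[:3,:3].T+E[:3,3]
    return np.c_[p['cx']+p['fx']*c[:,0]/-c[:,2],p['cy']-p['fy']*c[:,1]/-c[:,2]]
def back(n,u,v,z):
    p=viewer.camera_params(n);E=p['extrinsics']
    d=E[:3,:3].T@np.array([(u-p['cx'])/p['fx'],-(v-p['cy'])/p['fy'],-1.]);o=-E[:3,:3].T@E[:3,3]
    return o+d*(z-o[2])/d[2]
E
python3 - <<'E'
import cv2,numpy as np
t=cv2.imread('pics/top0.png')
a=cv2.resize(t[130:250,270:370],None,fx=4.8,fy=4.8,interpolation=cv2.INTER_CUBIC)[:576]
b=cv2.resize(t[218:273,175:225],None,fx=6,fy=6,interpolation=cv2.INTER_CUBIC)
o=np.zeros((576,790,3),np.uint8);o[:576,:480]=a;o[:330,485:785]=b
cv2.imwrite('pics/crop1.png',o)
E
```

```text
(no output)
```

View pics/crop1.png

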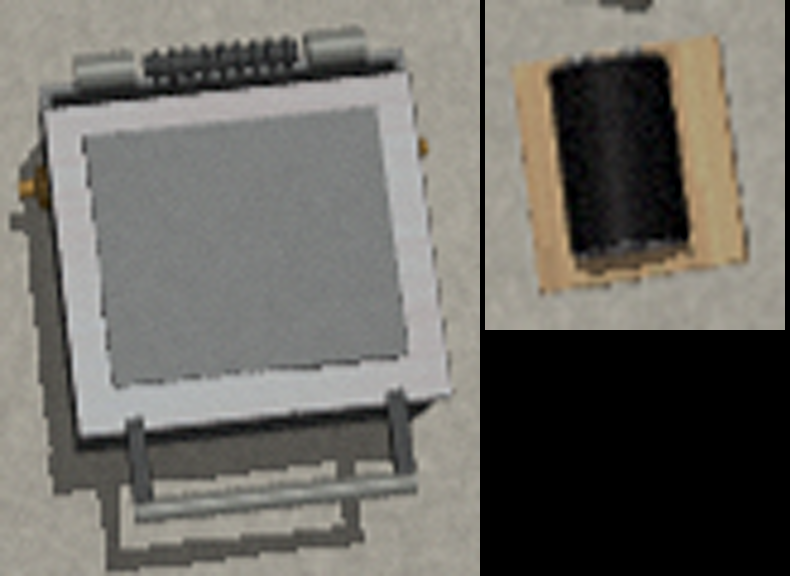

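```bash
python3 - <<'E'
from h import *
from scipy.optimize import least_squares
f=lambda q:np.array(q)/4.8+[269.9,129.9]
pl=f([(45,110),(410,72),(450,393),(82,437)]);ba=f([(137,514),(415,484)])
bx=np.array([[.075,.095,.118],[.075,-.095,.118],[-.095,-.095,.118],[-.095,.095,.118],[-.135,.071,.114],[-.135,-.071,.114]])
px=np.vstack([pl,ba])
def fit(px,M,x0):
    def w(s): 
        c,n=np.cos(s[2]),np.sin(s[2]);return np.c_[s[0]+c*M[:,0]-n*M[:,1],s[1]+n*M[:,0]+c*M[:,1],M[:,2]]
    r=least_squares(lambda s:(proj('top',w(s))-px).ravel(),x0);print(r.x[:2],np.degrees(r.x[2]));print(r.fun.reshape(-1,2).round(1).tolist());return r.x
s=fit(px,bx,[.6,0,0])
g=lambda q:(np.array(q)-[485,0])/6+[174.9,217.9]
cr=g([(514,63),(717,37),(747,262),(541,293)])
best=fit(cr,np.array([[.05,.045,.006],[.05,-.045,.006],[-.05,-.045,.006],[-.05,.045,.006]]),[.45,.2,0])
a,b=g([(609,60),(629,246)]);print(back('top',*a,.056),back('top',*b,.056), back('top',*a,.031),back('top',*b,.031))
# scene cross-check
c,n=np.cos(s[2]),np.sin(s[2]);print(proj('scene',np.c_[s[0]+c*bx[:,0]-n*bx[:,1],s[1]+n*bx[:,0]+c*bx[:,1],bx[:,2]]).round().tolist())
E
```

```text
[ 0.60795311 -0.07764333] 6.573699071499792
[[-0.5, -0.1], [0.1, -0.2], [0.9, 0.8], [-0.6, 0.2], [-0.3, -0.3], [0.3, -0.5]]
[0.45212918 0.23248527] 8.561877082906092
[[-0.1, 0.3], [0.3, -0.3], [0.0, 0.1], [-0.2, -0.0]]
[0.49180945 0.23409067 0.056     ] [0.41409215 0.223374   0.056     ] [0.49446371 0.23849953 0.031     ] [0.4151673 0.2275651 0.031    ]
[[318.0, 237.0], [250.0, 280.0], [207.0, 234.0], [272.0, 199.0], [255.0, 196.0], [207.0, 221.0]]
```

```bash
cat >> h.py <<'E'
from plant import sensors
B=np.array([.60795,-.07764]);YAW=6.57
def box(x,y,z):
    c,s=np.cos(np.radians(YAW)),np.sin(np.radians(YAW));return np.array([B[0]+c*x-s*y,B[1]+s*x+c*y,z])
def bar(th): return box(.085-.22*np.cos(th)+.006*np.sin(th),0,.108+.22*np.sin(th)+.006*np.cos(th))
def go(*targets):   # (xyz, yaw) with the tool pointing down
    o=sensors.get_obs();R0=R.from_euler('xyz',o['orientation'],degrees=True)
    print(o['clock'],o['tool_pos'].round(4),o['orientation'].round(1),'f',o['force'].round(1),'open',round(o['opening'],4),o['gripper_force'])
    for p,y in targets:
        print((R0.inv().apply(np.array(p)-o['tool_pos'])).round(4).tolist(),(R0.inv()*R.from_euler('xyz',[180,0,y],degrees=True)).as_rotvec(degrees=True).round(1).tolist())
E
python3 -c "
from h import *
b=bar(0);print(b);b[2]=.2
go((b,-83.43))"
```

```text
[ 0.47383657 -0.0930863   0.114     ]
0.1 [ 0.2638 -0.6208  0.1916] [ 179.9   -0.  -157. ] f [-0.4 -0.9 -0.2] open 0.0878 0.0
[-0.3997, 0.4036, -0.0078] [0.1, 0.0, -73.6]
```

```bash
python3 -m pendant '[[-0.5,[-0.4,0.404,-0.008],[0,0,-73.6]],[-0.5,[-0.4,0.404,-0.008],[0,0,-73.6]],[-0.5,[-0.4,0.404,-0.008],[0,0,-73.6]],[-0.5,[-0.4,0.404,-0.008],[0,0,-73.6]],[-0.5,[-0.4,0.404,-0.008],[0,0,-73.6]],[-0.5,[-0.4,0.404,-0.008],[0,0,-73.6]],[-0.5,[-0.4,0.404,-0.008],[0,0,-73.6]],[-0.5,[-0.4,0.404,-0.008],[0,0,-73.6]],[-0.5,[-0.4,0.404,-0.008],[0,0,-73.6]],[-0.5,[-0.4,0.404,-0.008],[0,0,-73.6]]]' | tail -c 500
python3 -c "
from h import *
b=bar(0);b[2]=.2
go((b,-83.43))"
```

```text
clock: 0.93
tool_pos: [0.418, -0.2321, 0.1983]
orientation: [-180.0, 0.0, -85.0]
force: [1.4, -0.7, -0.1]
opening: 0.0268
gripper_force: 0.0
0.9333 [ 0.418  -0.2321  0.1983] [-180.    0.  -85.] f [ 1.4 -0.7 -0.1] open 0.0268 0.0
[-0.1337, -0.0678, -0.0016] [-0.0, 0.0, -1.6]
```

```bash
python3 -m pendant '[[-0.5,[-0.12,-0.06,0],[0,0,-1.6]],[-0.5,[-0.12,-0.06,0],[0,0,-1.6]],[-0.5,[-0.12,-0.06,0],[0,0,-1.6]],[-0.5,[-0.12,-0.06,0],[0,0,-1.6]],[-0.5,[-0.12,-0.06,0],[0,0,-1.6]],[-0.5,[-0.12,-0.06,0],[0,0,-1.6]],[-0.5,[-0.12,-0.06,0],[0,0,-1.6]],[-0.5,[-0.12,-0.06,0],[0,0,-1.6]]]' >/dev/null
python3 -c "
from h import *
b=bar(0);b[2]=.17
go((b,-83.43))"
```

```text
1.6 [ 0.4675 -0.1106  0.1982] [180.   -0.  -83.8] f [0.2 0.3 0.2] open 0.0218 0.0
[-0.0168, -0.0082, 0.0282] [0.0, -0.0, -0.4]
```

```bash
python3 -m pendant '[[-0.5,[-0.017,-0.008,0.028],[0,0,-0.4]],[-0.5,[-0.017,-0.008,0.028],[0,0,-0.4]],[-0.5,[-0.017,-0.008,0.028],[0,0,-0.4]],[-0.5,[-0.017,-0.008,0.028],[0,0,-0.4]]]' >/dev/null
python3 -c "
from h import *
b=bar(0);b[2]=.101
go((b,-83.43))
t=np.vstack([viewer.snapshot('scene')[130:280,150:350],viewer.snapshot('top')[130:280,220:420]])[:,:,::-1]
t=np.hstack([t[:150],t[150:]])
cv2.imwrite('pics/c2.png',cv2.resize(t,None,fx=2,fy=2,interpolation=cv2.INTER_CUBIC))"
```

```text
1.9333 [ 0.4741 -0.0929  0.1707] [180.   -0.  -83.4] f [0.4 0.5 0.6] open 0.0219 0.0
[0.0002, 0.0002, 0.0697] [0.0, -0.0, 0.0]
```

View pics/c2.png

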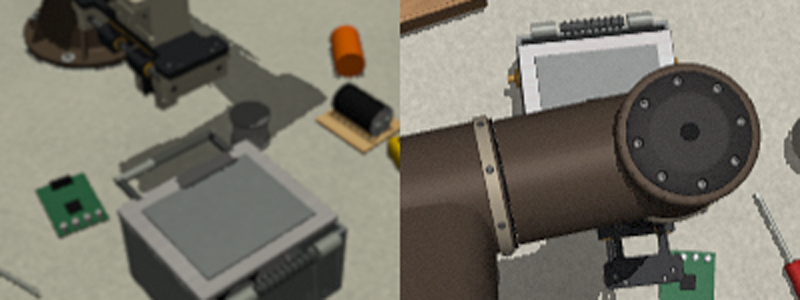

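The crop shows the fingers hanging over the bar's middle at about (165,95). In the top view a brown link overhangs at (690,130). I'll look at the full frames to check clearance.

```bash
python3 -c "
from h import *
t=np.hstack([viewer.snapshot('scene'),viewer.snapshot('top')])[:,:,::-1]
cv2.imwrite('pics/c3.png',cv2.resize(t,(800,300),interpolation=cv2.INTER_AREA))
print(sensors.get_obs()['joint_pos'].round(1))"
```

```text
[ 12.4   3.2 -24.7   0.  -62.1  -5.8]
```

View pics/c3.png

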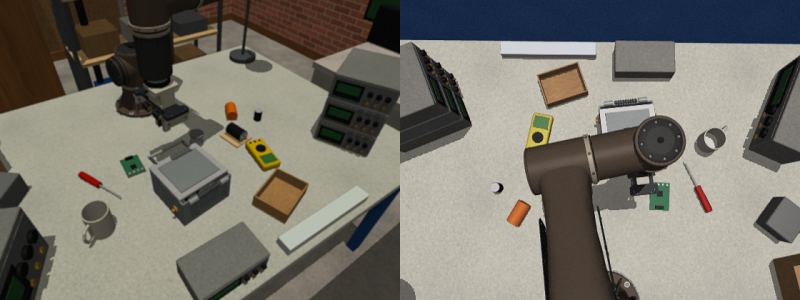

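The forearm rises vertically above the gripper with its elbow high, so it's clear of the cover. Descending onto the bar and gripping.

```bash
python3 -m pendant '[[-0.5,[0,0,0.035],[0,0,0]],[-0.5,[0,0,0.07],[0,0,0]],[-0.5,[0,0,0.07],[0,0,0]],[-0.5,[0,0,0.07],[0,0,0]]]'
python3 -m pendant '[[-1,[0,0,0],[0,0,0]],[-1,[0,0,0],[0,0,0]],[-1,[0,0,0],[0,0,0]],[-1,[0,0,0],[0,0,0]],[-1,[0,0,0],[0,0,0]]]'
python3 -c "
from h import *
for t in np.arange(0,1.5,.15):
    go((bar(t)-[0,0,.013],-83.43))"|grep -v open
```

```text
clock: 2.47
tool_pos: [0.4731, -0.0924, 0.1]
orientation: [179.8, -0.0, -83.4]
force: [1.1, -0.0, 0.5]
opening: 0.0217
gripper_force: 0.0
clock: 2.88
tool_pos: [0.4747, -0.0918, 0.1012]
orientation: [-179.9, 0.0, -83.4]
force: [-0.6, 0.1, 0.1]
opening: 0.001
gripper_force: 0.0
[0.0012, 0.001, 0.0002] [-0.1, 0.0, 0.1]
[0.0012, -0.0025, -0.0326] [-0.1, 0.0, 0.1]
[0.0012, -0.0107, -0.0645] [-0.1, 0.0, 0.1]
[0.0012, -0.0237, -0.0948] [-0.1, 0.0, 0.1]
[0.0012, -0.041, -0.1229] [-0.1, 0.0, 0.1]
[0.0012, -0.0624, -0.148] [-0.1, 0.0, 0.1]
[0.0013, -0.0873, -0.1697] [-0.1, 0.0, 0.1]
[0.0013, -0.1151, -0.1874] [-0.1, 0.0, 0.1]
[0.0014, -0.1452, -0.2008] [-0.1, 0.0, 0.1]
[0.0014, -0.177, -0.2095] [-0.1, 0.0, 0.1]
```

The fingers shut fully, so they missed the bar. Looking again.

```bash
python3 -c "
from h import *
s=viewer.snapshot('scene')
print(sensors.get_obs()['opening'],proj('scene',[bar(0),sensors.get_obs()['tool_pos'],box(-.135,.071,.114),box(-.135,-.071,.114),box(-.095,.095,.118),box(-.095,-.095,.118)]).round(1).tolist())
cv2.imwrite('pics/c4.png',cv2.resize(s[150:290,180:340,::-1],None,fx=4,fy=4,interpolation=cv2.INTER_CUBIC))"
```

```text
0.0006149177610660766 [[231.7, 207.9], [232.8, 211.7], [255.1, 195.9], [206.8, 220.7], [272.2, 198.8], [206.6, 233.5]]
```

View pics/c4.png

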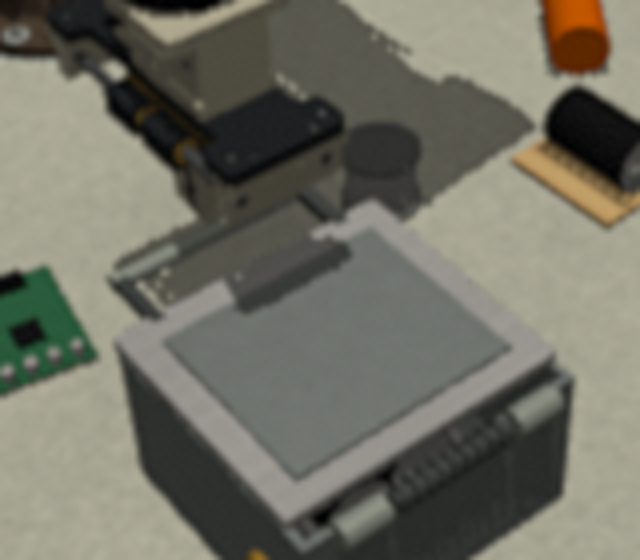

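```bash
python3 -c "
from h import *
a=cv2.imread('pics/scene0.png',0).astype(np.float32);b=cv2.cvtColor(viewer.snapshot('scene'),cv2.COLOR_RGB2GRAY).astype(np.float32)
for n,(r0,r1,c0,c1) in dict(barend=(208,232,200,226),plateleft=(225,260,195,225),hingeend=(230,290,250,330)).items():
    print(n,cv2.phaseCorrelate(a[r0:r1,c0:c1],b[r0:r1,c0:c1],cv2.createHanningWindow((c1-c0,r1-r0),5)),np.abs(a-b)[r0:r1,c0:c1].mean())
s=cv2.imread('pics/scene0.png')[150:290,180:340]
t=cv2.imread('pics/top0.png')
cv2.imwrite('pics/c5.png',cv2.resize(s,None,fx=4,fy=4,interpolation=cv2.INTER_CUBIC))"
```

```text
barend ((0.2706666134163793, -0.19151252641376715), 0.8202155593000813) 15.953526
plateleft ((-0.03366364996639426, 0.05902569791287959), 0.9610250221358405) 2.687619
hingeend ((0.029069827784489632, 0.0446934833107413), 0.9136490964889527) 0.69549286
```

View pics/c5.png

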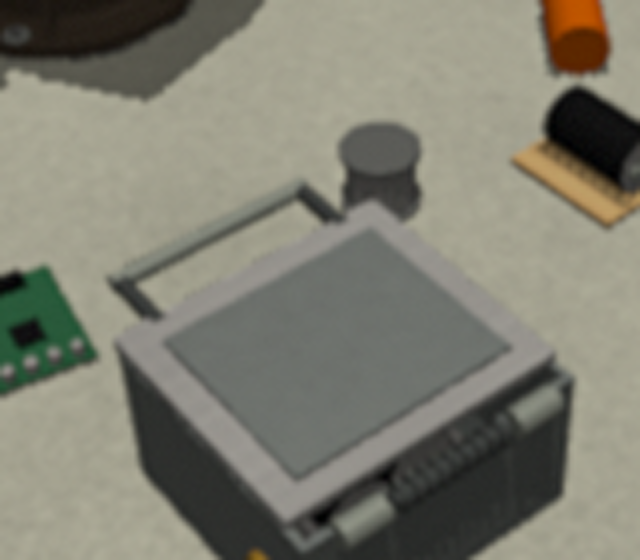

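```bash
python3 -c "
from h import *
o=sensors.get_obs();print(o['tool_pos'],o['orientation'],o['opening'],o['force'],o['moment'])
T=o['tool_pos'];r=R.from_euler('xyz',o['orientation'],degrees=True)
P=[[sx*.039,sy*.0965,-.066] for sx in(-1,1) for sy in(-1,1)]+[[sx*.0095,sy*.021,-z] for sx in(-1,1) for sy in (-1,1) for z in(0,.066)]
for p,q in zip(P,(proj('scene',T+r.apply(P))-[180,150])*4):print(p,q.round())
print(((proj('scene',[bar(0)])-[180,150])*4).round())"
```

```text
[ 0.47440259 -0.09183909  0.10081167] [-1.79951240e+02  2.06957435e-03 -8.33548109e+01] 0.000480255352191911 [ 0.53828866 -0.62445222  0.09508429] [-0.04452095  0.10542349 -0.00484189]
[-0.039, -0.0965, -0.066] [352. 222.]
[-0.039, 0.0965, -0.066] [168.  65.]
[0.039, -0.0965, -0.066] [239. 283.]
[0.039, 0.0965, -0.066] [ 61. 113.]
[-0.0095, -0.021, 0] [243. 258.]
[-0.0095, -0.021, -0.066] [234. 177.]
[-0.0095, 0.021, 0] [205. 223.]
[-0.0095, 0.021, -0.066] [195. 142.]
[0.0095, -0.021, 0] [217. 272.]
[0.0095, -0.021, -0.066] [207. 190.]
[0.0095, 0.021, 0] [180. 236.]
[0.0095, 0.021, -0.066] [168. 154.]
[[207. 231.]]
```

```bash
python3 -c "
from h import *
s=viewer.snapshot('scene')[165:225,195:275,::-1]
s=cv2.resize(s,(800,600),interpolation=cv2.INTER_CUBIC)
s=cv2.convertScaleAbs(s,alpha=1.5,beta=20)
cv2.imwrite('pics/c6.png',s)"
```

```text
(no output)
```

View pics/c6.png

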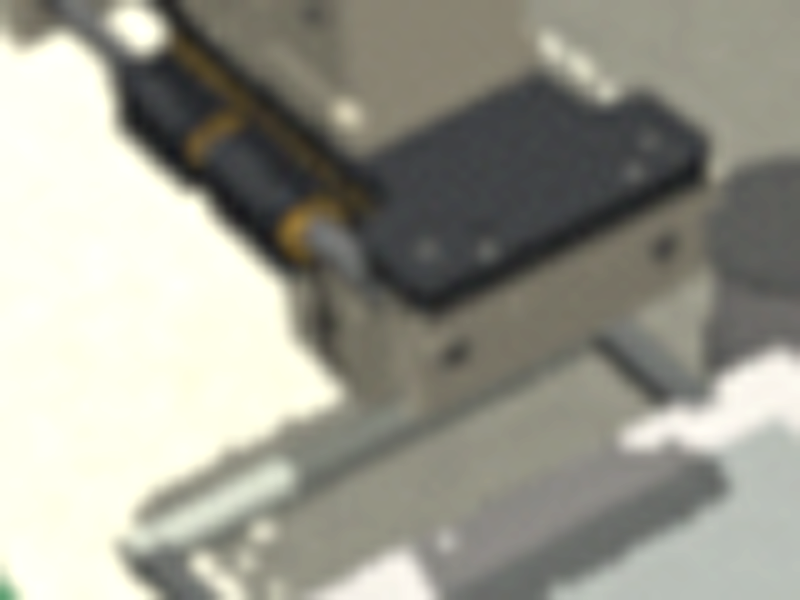

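```bash
python3 -c "
from h import *
for z in (.24,.29,.34):
  for dx in (-.0965,.0965):
    print(z,dx,[ (proj('top',[[.474+dx*.993-dy*.115,-.093+dx*.115+dy*.993,z]])[0]).round().tolist() for dy in (-.039,.039)])
print(proj('top',[bar(0)]))
t=viewer.snapshot('top')[200:290,285:405,::-1];s=cv2.imread('pics/top0.png')[200:290,285:405]
t=cv2.convertScaleAbs(np.hstack([t,s]),alpha=1.3,beta=15)
cv2.imwrite('pics/c7.png',cv2.resize(t,None,fx=3.3,fy=3.3,interpolation=cv2.INTER_CUBIC))"
```

```text
0.24 -0.0965 [[357.0, 271.0], [320.0, 275.0]]
0.24 0.0965 [[345.0, 182.0], [310.0, 186.0]]
0.29 -0.0965 [[360.0, 270.0], [322.0, 274.0]]
0.29 0.0965 [[348.0, 177.0], [311.0, 181.0]]
0.34 -0.0965 [[365.0, 270.0], [324.0, 274.0]]
0.34 0.0965 [[352.0, 172.0], [313.0, 176.0]]
[[327.46861728 233.45281802]]
```

View pics/c7.png

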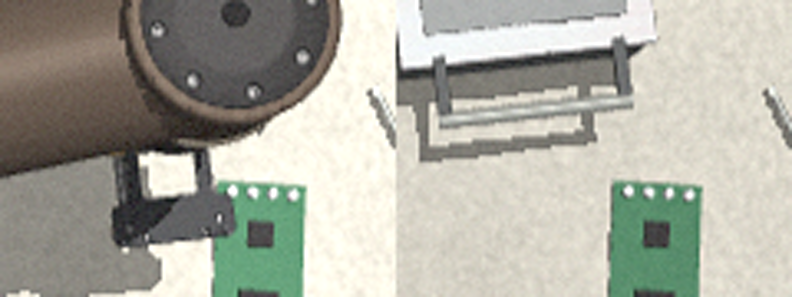

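Overhead, the gripper lines up over the bar. In the side view the bar is unobstructed, with no finger in front of it, so the tips are higher than I assumed. I'll reopen, go 40 mm lower (safe either way) and close again.

```bash
python3 -m pendant '[[-0.5,[0,0,0],[0,0,0]],[-0.5,[0,0,0],[0,0,0]],[-0.5,[0,0,0.015],[0,0,0]],[-0.5,[0,0,0.03],[0,0,0]],[-0.5,[0,0,0.04],[0,0,0]],[-0.5,[0,0,0.04],[0,0,0]]]'
python3 -m pendant '[[-1,[0,0,0],[0,0,0]],[-1,[0,0,0],[0,0,0]],[-1,[0,0,0],[0,0,0]],[-1,[0,0,0],[0,0,0]],[-1,[0,0,0],[0,0,0]]]'
```

```text
clock: 3.58
tool_pos: [0.4726, -0.092, 0.0584]
orientation: [179.8, 0.0, -83.4]
force: [0.1, 0.2, -1.1]
opening: 0.0216
gripper_force: 0.0
clock: 4.0
tool_pos: [0.4757, -0.0917, 0.0612]
orientation: [-179.8, -0.0, -83.3]
force: [5.1, -0.6, -2.5]
opening: 0.0109
gripper_force: 30.0
```

Now it holds the bar, but with an 11 mm chord near the very tips. That puts the real tips about 50 mm above the reported TCP. I'll regrip 15 mm deeper.

```bash
python3 -m pendant '[[-0.5,[0,0,0],[0,0,0]],[-0.5,[0,0,0],[0,0,0]],[-0.5,[0,0,0],[0,0,0]],[-0.5,[0,0,0.015],[0,0,0]],[-0.5,[0,0,0.015],[0,0,0]]]' | tail -4
python3 -m pendant '[[-1,[0,0,0],[0,0,0]],[-1,[0,0,0],[0,0,0]],[-1,[0,0,0],[0,0,0]],[-1,[0,0,0],[0,0,0]],[-1,[0,0,0],[0,0,0]]]'
python3 -c "
from h import *
print(bar(0))
o=sensors.get_obs()
for t in np.arange(0,1.51,.15):
    go((o['tool_pos']+bar(t)-bar(0),-83.43))"|grep -v open
```

```text
orientation: [179.8, 0.0, -83.4]
force: [-0.8, -0.6, -1.6]
opening: 0.0222
gripper_force: 0.0
clock: 4.83
tool_pos: [0.4757, -0.0917, 0.0461]
orientation: [-179.8, -0.0, -83.3]
force: [5.3, -0.8, -2.0]
opening: 0.011
gripper_force: 30.0
[ 0.47383657 -0.0930863   0.114     ]
[0.0, 0.0, 0.0] [-0.2, -0.0, 0.1]
[0.0, -0.0035, -0.0328] [-0.2, -0.0, 0.1]
[0.0, -0.0118, -0.0647] [-0.2, -0.0, 0.1]
[0.0001, -0.0248, -0.095] [-0.2, -0.0, 0.1]
[0.0001, -0.0422, -0.1231] [-0.2, -0.0, 0.1]
[0.0001, -0.0635, -0.1482] [-0.2, -0.0, 0.1]
[0.0002, -0.0884, -0.1698] [-0.2, -0.0, 0.1]
[0.0002, -0.1163, -0.1875] [-0.2, -0.0, 0.1]
[0.0003, -0.1464, -0.2008] [-0.2, -0.0, 0.1]
[0.0003, -0.1782, -0.2095] [-0.2, -0.0, 0.1]
[0.0004, -0.211, -0.2133] [-0.2, -0.0, 0.1]
```

```bash
python3 -m pendant '[[-1,[0,-0.001,-0.011],[0,0,0]],[-1,[0,-0.002,-0.022],[0,0,0]],[-1,[0,-0.0035,-0.033],[0,0,0]],[-1,[0,-0.006,-0.044],[0,0,0]],[-1,[0,-0.0085,-0.054],[0,0,0]],[-1,[0,-0.012,-0.065],[0,0,0]],[-1,[0,-0.012,-0.065],[0,0,0]]]'
python3 -c "
from h import *
for t in np.arange(.3,1.51,.15):
    go((np.array([.4757,-.0917,.0461])+bar(t)-bar(0),-83.43))"|grep -v open
```

```text
clock: 5.42
tool_pos: [0.4887, -0.0903, 0.1127]
orientation: [-179.7, -0.0, -83.3]
force: [8.3, -3.7, -5.7]
opening: 0.0111
gripper_force: 30.0
[-0.0, 0.0015, 0.0019] [-0.3, -0.0, 0.1]
[-0.0, -0.0116, -0.0284] [-0.3, -0.0, 0.1]
[0.0, -0.029, -0.0564] [-0.3, -0.0, 0.1]
[0.0001, -0.0504, -0.0815] [-0.3, -0.0, 0.1]
[0.0001, -0.0754, -0.1031] [-0.3, -0.0, 0.1]
[0.0002, -0.1033, -0.1207] [-0.3, -0.0, 0.1]
[0.0002, -0.1334, -0.134] [-0.3, -0.0, 0.1]
[0.0003, -0.1653, -0.1426] [-0.3, -0.0, 0.1]
[0.0004, -0.1981, -0.1463] [-0.3, -0.0, 0.1]
```

```bash
python3 -m pendant '[[-1,[0,-0.003,-0.010],[0,0,0]],[-1,[0,-0.007,-0.019],[0,0,0]],[-1,[0,-0.0115,-0.029],[0,0,0]],[-1,[0,-0.017,-0.038],[0,0,0]],[-1,[0,-0.023,-0.047],[0,0,0]],[-1,[0,-0.029,-0.056],[0,0,0]],[-1,[0,-0.036,-0.065],[0,0,0]],[-1,[0,-0.043,-0.073],[0,0,0]],[-1,[0,-0.0505,-0.0815],[0,0,0]],[-1,[0,-0.0505,-0.0815],[0,0,0]]]'
python3 -c "
from h import *
for t in np.arange(.75,1.51,.15):
    go((np.array([.4757,-.0917,.0461])+bar(t)-bar(0),-83.43))"|grep -v open
```

```text
clock: 6.25
tool_pos: [0.538, -0.0846, 0.1924]
orientation: [-179.9, -0.0, -83.4]
force: [6.2, -3.0, -8.5]
opening: 0.011
gripper_force: 30.0
[-0.0, -0.0004, -0.002] [-0.1, -0.0, 0.1]
[0.0, -0.0253, -0.0237] [-0.1, -0.0, 0.1]
[0.0, -0.0531, -0.0414] [-0.1, -0.0, 0.1]
[0.0001, -0.0833, -0.0548] [-0.1, -0.0, 0.1]
[0.0001, -0.1151, -0.0635] [-0.1, -0.0, 0.1]
[0.0002, -0.1478, -0.0673] [-0.1, -0.0, 0.1]
```

```bash
python3 -m pendant '[[-1,[0,-0.008,-0.008],[0,0,0]],[-1,[0,-0.0165,-0.016],[0,0,0]],[-1,[0,-0.025,-0.0235],[0,0,0]],[-1,[0,-0.034,-0.03],[0,0,0]],[-1,[0,-0.0435,-0.036],[0,0,0]],[-1,[0,-0.053,-0.0415],[0,0,0]],[-1,[0,-0.063,-0.0465],[0,0,0]],[-1,[0,-0.073,-0.051],[0,0,0]],[-1,[0,-0.083,-0.055],[0,0,0]],[-1,[0,-0.083,-0.055],[0,0,0]]]'
python3 -c "
from h import *
for t in np.arange(1.2,1.51,.1):
    go((np.array([.4757,-.0917,.0461])+bar(t)-bar(0),-83.43))"|grep -v open
```

```text
clock: 7.08
tool_pos: [0.6193, -0.0753, 0.2476]
orientation: [180.0, -0.0, -83.4]
force: [-2.4, 0.1, 4.9]
opening: 0.0111
gripper_force: 30.0
[-0.0001, -0.0013, 0.0003] [0.0, -0.0, 0.1]
[-0.0001, -0.0224, -0.0061] [0.0, -0.0, 0.1]
[-0.0, -0.044, -0.0103] [0.0, -0.0, 0.1]
[-0.0, -0.0659, -0.0124] [0.0, -0.0, 0.1]
```

```bash
python3 -m pendant '[[-1,[0,-0.011,-0.004],[0,0,0]],[-1,[0,-0.022,-0.006],[0,0,0]],[-1,[0,-0.033,-0.009],[0,0,0]],[-1,[0,-0.044,-0.0105],[0,0,0]],[-1,[0,-0.058,-0.012],[0,0,0]],[-1,[0,-0.058,-0.012],[0,0,0]],[0,[0,-0.058,-0.012],[0,0,0]],[0,[0,-0.058,-0.012],[0,0,0]],[0,[0,-0.058,-0.012],[0,0,0]],[0,[0,-0.058,-0.012],[0,0,0]]]'
```

```text
clock: 7.92
tool_pos: [0.6757, -0.0683, 0.2588]
orientation: [180.0, 0.0, -83.4]
force: [-0.0, 0.1, 0.2]
opening: 0.032
gripper_force: 0.0
```

```bash
python3 -m pendant '[[0,[0,0,-0.03],[0,0,0]],[0,[0,0,-0.07],[0,0,0]],[0,[0,0,-0.1],[0,0,0]],[0,[0,0,-0.1],[0,0,0]]]'; python3 -c "
from h import *
s=viewer.snapshot('scene')[:,:,::-1];cv2.imwrite('pics/c8.png',s)
o=sensors.get_obs();print(proj('scene',[o['tool_pos'],bar(1.5),bar(1.4)]),o['joint_pos'].round())"
```

```text
clock: 8.25
tool_pos: [0.6775, -0.069, 0.3665]
orientation: [-179.5, -0.1, -83.4]
force: [-0.8, -0.3, 1.2]
opening: 0.0434
gripper_force: 0.0
[[283.95981547 163.71066852]
 [285.59291901 181.38241141]
 [278.03683017 176.45593874]] [ 11.  18.  19.   0. -90.  -4.]
```

View pics/c8.png

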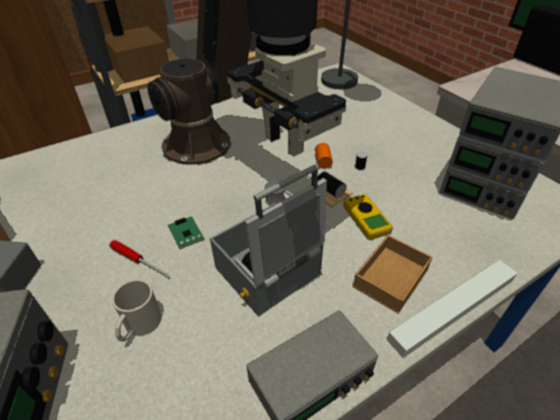

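Cover stands open at the stop (bar near (285,180)). The open fingertips are at about (271,138) and (295,151). I've used all ten views, so from here I work numerically, starting with the real tip offset and the exact poses.

```bash
python3 -c "
from h import *
T=np.array([.6775,-.069,.3665]);d=np.array([.993,.115,0])
for off in (0,.03,.04,.05,.06,.07):
    print(off,[proj('scene',[T+s*.032*d+[0,0,off]])[0].round(1).tolist() for s in(-1,1)])
# reproject the bar height: grip reading vs bar
c=(.453,.2295)
go((np.array([*c,.30]),8.3),(np.array([*c,.30]),-171.7))"
```

```text
0 [[272.6, 154.2], [295.8, 171.0]]
0.03 [[272.1, 139.8], [296.0, 156.4]]
0.04 [[272.0, 134.9], [296.1, 151.4]]
0.05 [[271.8, 129.8], [296.2, 146.2]]
0.06 [[271.7, 124.6], [296.3, 140.9]]
0.07 [[271.5, 119.3], [296.4, 135.5]]
8.3 [ 0.6769 -0.0684  0.3631] [-179.7   -0.   -83.4] f [ 0.  -0.8 -1.6] open 0.0437 0.0
[-0.3219, 0.1883, 0.0619] [-0.3, -0.3, -91.7]
[-0.3219, 0.1883, 0.0619] [-0.3, 0.3, 88.3]
```

```bash
python3 -m pendant '[[-1,[-0.322,0.188,0],[0,0,-91.7]],[-1,[-0.322,0.188,0],[0,0,-91.7]],[-1,[-0.322,0.188,0],[0,0,-91.7]],[-1,[-0.322,0.188,0],[0,0,-91.7]],[-1,[-0.322,0.188,0],[0,0,-91.7]],[-1,[-0.322,0.188,0],[0,0,-91.7]],[-1,[-0.322,0.188,0],[0,0,-91.7]],[-1,[-0.322,0.188,0],[0,0,-91.7]],[-1,[-0.322,0.188,0],[0,0,-91.7]],[-1,[-0.322,0.188,0],[0,0,-91.7]]]' >/dev/null
python3 -c "
from h import *
go((np.array([.453,.2295,.10]),8.3))
a=cv2.imread('pics/scene0.png').astype(int)"
```

```text
9.1333 [0.4481 0.2335 0.3581] [-1.80e+02  1.00e-01 -1.11e+01] f [ 1.4 -0.6 -0.1] open 0.0006 0.0
[0.0061, 0.0032, 0.2581] [-0.1, 0.1, -19.4]
```

```bash
python3 -m pendant '[[-1,[0.004,0.002,0.03],[0,0,-19]],[-1,[0.004,0.002,0.07],[0,0,-19]],[-1,[0.004,0.002,0.11],[0,0,-19]],[-1,[0.004,0.002,0.15],[0,0,-19]],[-1,[0.004,0.002,0.19],[0,0,-19]],[-1,[0.004,0.002,0.23],[0,0,-19]],[-1,[0.004,0.002,0.258],[0,0,-19]],[-1,[0.004,0.002,0.258],[0,0,-19]],[-1,[0.004,0.002,0.258],[0,0,-19]]]' >/dev/null
python3 -c "
from h import *
go((np.array([.453,.2295,.06]),8.3))"
```

```text
9.8833 [0.4547 0.2257 0.0999] [179.8   0.2   7.3] f [-0.1 -0.6  0.3] open 0.0006 0.0
[-0.001, -0.0041, 0.0399] [0.2, 0.2, -1.0]
```

```bash
python3 -m pendant '[[-1,[-0.001,-0.004,0.03],[0,0,-1]],[-1,[-0.001,-0.004,0.055],[0,0,-1]],[-1,[-0.001,-0.004,0.055],[0,0,-1]],[-1,[-0.001,-0.004,0.055],[0,0,-1]]]' |sed -n 2,4p
for i in 1; do python3 -m pendant '[[-1,[0,0,0.004],[0,0,0]],[-1,[0,0,0.008],[0,0,0]],[-1,[0,0,0.012],[0,0,0]],[-1,[0,0,0.012],[0,0,0]]]'|sed -n 2,4p;done
```

```text
tool_pos: [0.4548, 0.2311, 0.0472]
orientation: [180.0, -0.0, 8.3]
force: [0.4, 0.2, 0.8]
tool_pos: [0.4544, 0.2309, 0.034]
orientation: [-180.0, -0.0, 8.2]
force: [0.2, 0.2, -0.1]
```

```bash
python3 -m pendant '[[-1,[0,0,0.004],[0,0,0]],[-1,[0,0,0.004],[0,0,0]]]'|sed -n '2p;4p'
python3 -m pendant '[[-1,[0,0,0.004],[0,0,0]],[-1,[0,0,0.004],[0,0,0]]]'|sed -n '2p;4p'
```

```text
tool_pos: [0.4542, 0.2307, 0.0295]
force: [-0.8, -0.2, 0.1]
tool_pos: [0.454, 0.2306, 0.0252]
force: [0.1, -0.1, -0.5]
```

```bash
python3 -m pendant '[[-1,[0,0,0.003],[0,0,0]],[-1,[0,0,0.003],[0,0,0]]]'|sed -n '2p;4p'

```

```text
tool_pos: [0.4541, 0.2306, 0.0223]
force: [-0.2, -0.8, -1.0]
```

```bash
for i in 1 ; do python3 -m pendant '[[-1,[0,0,0.003],[0,0,0]],[-1,[0,0,0.003],[0,0,0]]]'|sed -n '2p;4p'; done
python3 -m pendant '[[-1,[0,0,0.003],[0,0,0]],[-1,[0,0,0.003],[0,0,0]]]'|sed -n '2p;4p'
```

```text
tool_pos: [0.4545, 0.2309, 0.0218]
force: [-8.6, -1.4, 24.5]
tool_pos: [0.4548, 0.2311, 0.0214]
force: [-20.6, -4.9, 54.4]
```

```bash
python3 -c "
from h import *
s=viewer.snapshot('scene').astype(int);a=cv2.imread('pics/scene0.png')[:,:,::-1].astype(int)
print(sensors.get_obs()['clock'],proj('scene',[[.454,.2306,.056],[.454,.2306,.016]]))
d=np.abs(a-s).sum(2)[160:200,310:352]
for r in d[::2]: print(''.join('#' if v>60 else '.' for v in r))"
```

```text
11.4333 [[330.23519081 177.82567883]
 [329.24518491 188.4366794 ]]
#########################################.
#####################.###############.....
######..#############.############........
###.##.#.###########.#############........
##############..#################.........
###################################.......
##############...######################...
.############.#####.######################
.#######.###..########.###################
.######.################..################
.######.#########.####.......#############
.#####.##########...............##########
.################..................#####..
#.#####..########.........................
#########..######.........................
############..###.........................
###############...........................
#################.........................
######.###########........................
################..........................
```

Contact with the can top at a reading of 0.022 puts the real tips 34 mm above the reported TCP. Backing off, opening, and grasping with the tip at z = 0.020 (reading −0.014).

```bash
python3 -m pendant '[[-1,[0,0,-0.03],[0,0,0]],[1,[0,0,-0.03],[0,0,0]],[1,[0,0,-0.03],[0,0,0]],[1,[0,0,-0.03],[0,0,0]],[1,[0,0,-0.03],[0,0,0]],[1,[0,0,-0.03],[0,0,0]],[1,[0,0,-0.03],[0,0,0]],[1,[0,0,-0.03],[0,0,0]],[1,[0,0,-0.03],[0,0,0]]]'
python3 -c "
from h import *
go((np.array([.453,.2310,-.014]),8.3))"
```

```text
clock: 12.18
tool_pos: [0.4542, 0.2306, 0.0464]
orientation: [180.0, 0.0, 8.3]
force: [-0.6, 0.6, -1.1]
opening: 0.0484
gripper_force: 0.0
12.1833 [0.4542 0.2306 0.0464] [180.    0.    8.3] f [-0.6  0.6 -1.1] open 0.0484 0.0
[-0.0011, -0.0006, 0.0604] [0.0, 0.0, -0.0]
```

```bash
python3 -m pendant '[[1,[0,0,0],[0,0,0]],[1,[0,0,0],[0,0,0]],[1,[0,0,0],[0,0,0]],[1,[0,0,0],[0,0,0]],[1,[0,0,0.01],[0,0,0]],[1,[0,0,0.025],[0,0,0]],[1,[0,0,0.04],[0,0,0]],[1,[0,0,0.05],[0,0,0]],[1,[0,0,0.06],[0,0,0]],[1,[0,0,0.06],[0,0,0]]]'
python3 -m pendant '[[-0.1,[0,0,0],[0,0,0]],[-0.1,[0,0,0],[0,0,0]],[-0.1,[0,0,0],[0,0,0]],[-0.1,[0,0,0],[0,0,0]],[-0.1,[0,0,0],[0,0,0]],[-0.1,[0,0,0],[0,0,0]],[-0.1,[0,0,0],[0,0,0]]]'
```

```text
clock: 13.02
tool_pos: [0.4533, 0.2298, -0.0153]
orientation: [179.9, 0.2, 8.2]
force: [-0.6, -0.7, -0.3]
opening: 0.0878
gripper_force: 0.0
clock: 13.6
tool_pos: [0.4552, 0.2326, -0.0123]
orientation: [-179.9, -0.1, 8.3]
force: [-0.7, 2.9, 2.4]
opening: 0.0492
gripper_force: 30.0
```

```bash
python3 -m pendant '[[-0.1,[0,0,-0.02],[0,0,0]],[-0.1,[0,0,-0.05],[0,0,0]],[-0.1,[0,0,-0.09],[0,0,0]],[-0.1,[0,0,-0.13],[0,0,0]],[-0.1,[0,0,-0.17],[0,0,0]],[-0.1,[0,0,-0.19],[0,0,0]],[-0.1,[0,0,-0.19],[0,0,0]]]'
python3 -c "
from h import *
s=viewer.snapshot('top').astype(np.float32).mean(2)
def samp(P):
    q=proj('top',P).astype(np.float32);return cv2.remap(s,q[:,:1],q[:,1:],cv2.INTER_LINEAR).ravel()
ys=np.arange(-.1,.101,.004)
print('z=.108 rim/inside, z=.06 y-profile')
for z in (.06,):
  m=np.mean([samp(np.array([box(x,y,z) for y in ys])) for x in np.arange(-.035,.01,.005)],0)
  print([(round(float(y*1000)),int(v)) for y,v in zip(ys,m)])
xs=np.arange(-.12,.06,.004)
m=np.mean([samp(np.array([box(x,y,.06) for x in xs])) for y in (-.03,-.025,-.02,.02,.025,.03)],0)
print([(round(float(y*1000)),int(v)) for y,v in zip(xs,m)])
go((np.append(box(0,0,0)[:2],.18),6.57))
"
```

```text
clock: 14.18
tool_pos: [0.4565, 0.2325, 0.1823]
orientation: [-179.7, -0.4, 8.3]
force: [0.6, 0.6, -2.6]
opening: 0.0489
gripper_force: 30.0
z=.108 rim/inside, z=.06 y-profile
[(-100, 141), (-96, 53), (-92, 45), (-88, 45), (-84, 46), (-80, 62), (-76, 69), (-72, 68), (-68, 134), (-64, 145), (-60, 144), (-56, 143), (-52, 189), (-48, 183), (-44, 8), (-40, 17), (-36, 20), (-32, 26), (-28, 34), (-24, 49), (-20, 38), (-16, 32), (-12, 25), (-8, 17), (-4, 14), (0, 10), (4, 21), (8, 12), (12, 17), (16, 17), (20, 27), (24, 40), (28, 44), (32, 35), (36, 25), (40, 19), (44, 16), (48, 9), (52, 64), (56, 214), (60, 94), (64, 102), (68, 147), (72, 144), (76, 143), (80, 143), (84, 142), (88, 143), (92, 144), (96, 75), (100, 97)]
[(-120, 176), (-116, 177), (-112, 177), (-108, 101), (-104, 95), (-100, 97), (-96, 78), (-92, 39), (-88, 38), (-84, 76), (-80, 147), (-76, 144), (-72, 144), (-68, 145), (-64, 144), (-60, 145), (-56, 134), (-52, 102), (-48, 66), (-44, 66), (-40, 55), (-36, 52), (-32, 35), (-28, 36), (-24, 36), (-20, 37), (-16, 37), (-12, 36), (-8, 38), (-4, 37), (0, 36), (4, 37), (8, 38), (12, 38), (16, 38), (20, 36), (24, 37), (28, 37), (32, 33), (36, 17), (40, 37), (44, 62), (48, 71), (52, 69), (56, 70)]
14.2333 [0.4551 0.2317 0.1793] [-179.8   -0.2    8.3] f [-0.2 -0.5 -3.1] open 0.0494 29.996396005153656
[0.1068, 0.3281, -0.0014] [-0.2, -0.2, 1.7]
```

```bash
python3 -m pendant '[[-0.1,[0.01,0.025,0],[0,0,0.5]],[-0.1,[0.02,0.06,0],[0,0,1]],[-0.1,[0.032,0.1,0],[0,0,1.7]],[-0.1,[0.045,0.14,0],[0,0,1.7]],[-0.1,[0.058,0.18,0],[0,0,1.7]],[-0.1,[0.071,0.22,0],[0,0,1.7]],[-0.1,[0.084,0.26,0],[0,0,1.7]],[-0.1,[0.097,0.3,0],[0,0,1.7]],[-0.1,[0.104,0.32,0],[0,0,1.7]],[-0.1,[0.107,0.3275,0],[0,0,1.7]]]' >/dev/null
python3 -m pendant '[[-0.1,[0,0,0],[0,0,0]],[-0.1,[0,0,0],[0,0,0]],[-0.1,[0,0,0],[0,0,0]]]'
python3 -c "
from h import *
go((np.append(box(0,.0005,0)[:2],.045),6.57))
o=sensors.get_obs();print(o['joint_pos'].round())"
```

```text
clock: 15.32
tool_pos: [0.6063, -0.0771, 0.1757]
orientation: [-180.0, 0.1, 6.6]
force: [-0.8, -0.3, -3.2]
opening: 0.0493
gripper_force: 30.0
15.3167 [ 0.6063 -0.0771  0.1757] [-1.8e+02  1.0e-01  6.6e+00] f [-0.8 -0.3 -3.2] open 0.0493 29.996497929096222
[0.0018, 0.0002, 0.1307] [-0.0, 0.1, 0.0]
[ 11.  15.  -9.  -0. -66.  86.]
```

```bash
python3 -m pendant '[[-0.1,[0.002,0,0.02],[0,0,0]],[-0.1,[0.002,0,0.045],[0,0,0]],[-0.1,[0.002,0,0.07],[0,0,0]],[-0.1,[0.002,0,0.095],[0,0,0]],[-0.1,[0.002,0,0.115],[0,0,0]],[-0.1,[0.002,0,0.125],[0,0,0]],[-0.1,[0.002,0,0.13],[0,0,0]],[-0.1,[0.002,0,0.13],[0,0,0]],[-0.1,[0.002,0,0.13],[0,0,0]]]'
```

```text
clock: 16.07
tool_pos: [0.61, -0.0772, 0.0479]
orientation: [180.0, -0.1, 6.6]
force: [0.6, 0.3, -1.7]
opening: 0.0492
gripper_force: 30.0
```

```bash
python3 -m pendant '[[-0.1,[0,0,0.002],[0,0,0]],[-0.1,[0,0,0.004],[0,0,0]],[-0.1,[0,0,0.006],[0,0,0]],[-0.1,[0,0,0.006],[0,0,0]]]'|sed -n '2p;4p'
python3 -m pendant '[[-0.1,[0,0,0.001],[0,0,0]],[-0.1,[0,0,0.002],[0,0,0]],[-0.1,[0,0,0.002],[0,0,0]]]'|sed -n '2p;4p'
```

```text
tool_pos: [0.6092, -0.0777, 0.0409]
force: [0.2, 0.4, -3.1]
tool_pos: [0.6091, -0.0777, 0.0386]
force: [-0.7, -0.6, -2.7]
```

Expected contact is near 0.035, so I'll creep the last millimetres.

```bash
python3 -m pendant '[[-0.1,[0,0,0.001],[0,0,0]],[-0.1,[0,0,0.0015],[0,0,0]],[-0.1,[0,0,0.0015],[0,0,0]]]'|sed -n '2p;4p'
python3 -m pendant '[[-0.1,[0,0,0.001],[0,0,0]],[-0.1,[0,0,0.001],[0,0,0]]]'|sed -n '2p;4p'
```

```text
tool_pos: [0.6091, -0.0777, 0.0371]
force: [0.5, 0.2, -2.7]
tool_pos: [0.6091, -0.0777, 0.0361]
force: [-0.4, 0.4, -3.0]
```

```bash
python3 -m pendant '[[-0.1,[0,0,0.001],[0,0,0]],[-0.1,[0,0,0.001],[0,0,0]]]'|sed -n '2p;4p'
```

```text
tool_pos: [0.6093, -0.0777, 0.0353]
force: [-0.3, 0.1, -2.3]
```

```bash
python3 -m pendant '[[-0.1,[0,0,0.0007],[0,0,0]],[-0.1,[0,0,0.0007],[0,0,0]]]'|sed -n '2p;4p'
```

```text
tool_pos: [0.6094, -0.0776, 0.0352]
force: [-2.9, 1.2, 3.2]
```

```bash
python3 -m pendant '[[-0.1,[0,0,0.0007],[0,0,0]],[-0.1,[0,0,0.0007],[0,0,0]]]'|sed -n '2p;4p'
```

```text
tool_pos: [0.6095, -0.0776, 0.0352]
force: [-4.1, 2.3, 8.5]
```

Resting in the groove at 0.0352, as expected. Relieve slightly, open gently, wait, and lift.

```bash
python3 -m pendant '[[-0.1,[0,0,-0.001],[0,0,0]],[0.05,[0,0,-0.001],[0,0,0]],[0.2,[0,0,-0.001],[0,0,0]],[0.45,[0,0,-0.001],[0,0,0]],[0.45,[0,0,-0.001],[0,0,0]],[0.45,[0,0,-0.001],[0,0,0]],[0.45,[0,0,-0.001],[0,0,0]],[0.45,[0,0,-0.001],[0,0,0]]]'
python3 -m pendant '[[0.45,[0,0,-0.005],[0,0,0]],[0.45,[0,0,-0.015],[0,0,0]],[0.45,[0,0,-0.035],[0,0,0]],[0.45,[0,0,-0.07],[0,0,0]],[0.45,[0,0,-0.11],[0,0,0]],[0.45,[0,0,-0.15],[0,0,0]],[0.45,[0,0,-0.19],[0,0,0]],[0.45,[0,0,-0.23],[0,0,0]],[0.45,[0,0,-0.27],[0,0,0]],[0.45,[0,0,-0.3],[0,0,0]]]'
```

```text
clock: 18.23
tool_pos: [0.6093, -0.0777, 0.0348]
orientation: [180.0, 0.0, 6.6]
force: [-0.2, -0.2, -0.6]
opening: 0.0631
gripper_force: 0.0
clock: 19.07
tool_pos: [0.6093, -0.0781, 0.3405]
orientation: [180.0, -0.3, 6.6]
force: [1.5, 0.3, 0.8]
opening: 0.0634
gripper_force: 0.0
```

```bash
python3 -m pendant '[[-0.5,[-0.12,-0.29,0],[0,0,0]],[-0.5,[-0.12,-0.29,0],[0,0,0]],[-0.5,[-0.12,-0.29,0],[0,0,0]],[-0.5,[-0.12,-0.29,0],[0,0,0]],[-0.5,[-0.12,-0.29,0],[0,0,0]],[-0.5,[-0.12,-0.29,0],[0,0,0]],[-0.5,[-0.12,-0.29,0],[0,0,0]],[-0.5,[-0.12,-0.29,0],[0,0,0]],[-0.5,[-0.12,-0.29,0],[0,0,0]],[-0.5,[-0.12,-0.29,0],[0,0,0]]]' |sed -n 1,2p
python3 -c "
from h import *
s=viewer.snapshot('top').astype(np.float32).mean(2)
def samp(P):
    q=proj('top',P).astype(np.float32);return cv2.remap(s,q[:,:1],q[:,1:],cv2.INTER_LINEAR).ravel()
ys=np.arange(-.06,.061,.004)
for x0 in (-.03,-.01,.01,.03):
  print(x0,[(round(float(y*1000)),int(v)) for y,v in zip(ys,np.mean([samp(np.array([box(x,y,.10) for y in ys])) for x in (x0-.004,x0,x0+.004)],0))])
xs=np.arange(-.1,.06,.004)
print([(round(float(y*1000)),int(v)) for y,v in zip(xs,np.mean([samp(np.array([box(x,y,.10) for x in xs])) for y in (-.006,0,.006)],0))])
"
```

```text
clock: 19.9
tool_pos: [0.4562, 0.1976, 0.3361]
-0.03 [(-60, 151), (-56, 146), (-52, 146), (-48, 153), (-44, 217), (-40, 43), (-36, 16), (-32, 17), (-28, 19), (-24, 35), (-20, 15), (-16, 18), (-12, 17), (-8, 21), (-4, 29), (0, 46), (4, 41), (8, 32), (12, 25), (16, 20), (20, 15), (24, 10), (28, 15), (32, 27), (36, 35), (40, 25), (44, 16), (48, 16), (52, 15), (56, 168), (60, 176)]
-0.01 [(-60, 151), (-56, 147), (-52, 147), (-48, 157), (-44, 218), (-40, 45), (-36, 15), (-32, 18), (-28, 20), (-24, 35), (-20, 15), (-16, 14), (-12, 20), (-8, 19), (-4, 33), (0, 44), (4, 43), (8, 31), (12, 23), (16, 21), (20, 15), (24, 7), (28, 12), (32, 44), (36, 29), (40, 22), (44, 18), (48, 15), (52, 14), (56, 169), (60, 184)]
0.01 [(-60, 155), (-56, 148), (-52, 146), (-48, 156), (-44, 216), (-40, 41), (-36, 15), (-32, 20), (-28, 27), (-24, 36), (-20, 10), (-16, 20), (-12, 18), (-8, 23), (-4, 34), (0, 45), (4, 42), (8, 29), (12, 21), (16, 16), (20, 17), (24, 12), (28, 11), (32, 43), (36, 31), (40, 20), (44, 22), (48, 12), (52, 11), (56, 165), (60, 193)]
0.03 [(-60, 155), (-56, 147), (-52, 86), (-48, 78), (-44, 112), (-40, 35), (-36, 31), (-32, 23), (-28, 20), (-24, 26), (-20, 14), (-16, 19), (-12, 19), (-8, 28), (-4, 33), (0, 43), (4, 37), (8, 31), (12, 19), (16, 17), (20, 16), (24, 9), (28, 35), (32, 41), (36, 46), (40, 47), (44, 47), (48, 55), (52, 61), (56, 87), (60, 94)]
[(-100, 74), (-96, 40), (-92, 38), (-88, 98), (-84, 150), (-80, 149), (-76, 148), (-72, 149), (-68, 149), (-64, 129), (-60, 83), (-56, 77), (-52, 70), (-48, 61), (-44, 55), (-40, 73), (-36, 41), (-32, 35), (-28, 35), (-24, 36), (-20, 38), (-16, 35), (-12, 36), (-8, 38), (-4, 38), (0, 36), (4, 33), (8, 35), (12, 34), (16, 36), (20, 36), (24, 36), (28, 35), (32, 37), (36, 32), (40, 37), (44, 72), (48, 72), (52, 73), (56, 73)]
```

The loose can sits in the groove: crest at y ≈ 1 mm, ends at x ≈ −38 and +42 mm, and straight. Back to the bar.

```bash
python3 -c "
from h import *
b=np.array([.4757,-.0917,.0461])+bar(1.49)-bar(0);print(b);b[2]=.37
go((b,-83.43))"
```

```text
[ 0.68255712 -0.06787557  0.25986656]
19.95 [0.4566 0.1969 0.3359] [-1.8e+02 -1.0e-01  6.7e+00] f [ 0.8 -0.4 -0.3] open 0.0224 0.0
[0.1938, 0.2892, -0.0341] [-0.1, -0.0, 90.1]
```

```bash
python3 -m pendant '[[0,[0,0,-0.034],[0,0,7]],[0,[0.02,0.03,-0.034],[0,0,14]],[0,[0.04,0.06,-0.034],[0,0,21]],[0,[0.06,0.09,-0.034],[0,0,28]],[0,[0.08,0.12,-0.034],[0,0,35]],[0,[0.1,0.15,-0.034],[0,0,42]],[0,[0.12,0.18,-0.034],[0,0,49]],[0,[0.14,0.21,-0.034],[0,0,56]],[0,[0.16,0.24,-0.034],[0,0,63]],[0,[0.194,0.289,-0.034],[0,0,70]]]'|sed -n 1,3p
python3 -m pendant '[[0,[0,0,0],[0,0,7]],[0,[0,0,0],[0,0,14]],[0,[0,0,0],[0,0,20]],[0,[0,0,0],[0,0,20]],[0,[0,0,0],[0,0,20]]]'|sed -n 1,3p
python3 -c "
from h import *
go((np.array([.6826,-.0679,.26]),-83.43))"
```

```text
clock: 20.78
tool_pos: [0.6713, -0.0579, 0.3696]
orientation: [-180.0, -0.0, -63.9]
clock: 21.2
tool_pos: [0.6707, -0.0562, 0.369]
orientation: [180.0, -0.0, -83.3]
21.2 [ 0.6707 -0.0562  0.369 ] [180.   -0.  -83.3] f [-0.3  0.7 -0.3] open 0.0439 0.0
[0.013, -0.0105, 0.109] [0.0, -0.0, 0.1]
```

```bash
python3 -m pendant '[[0,[0.013,-0.0105,0],[0,0,0]],[0,[0.013,-0.0105,0.03],[0,0,0]],[0,[0.013,-0.0105,0.06],[0,0,0]],[0,[0.013,-0.0105,0.085],[0,0,0]],[0,[0.013,-0.0105,0.105],[0,0,0]],[0,[0.013,-0.0105,0.105],[0,0,0]]]'
python3 -m pendant '[[-1,[0,0,0],[0,0,0]],[-1,[0,0,0],[0,0,0]],[-1,[0,0,0],[0,0,0]],[-1,[0,0,0],[0,0,0]],[-1,[0,0,0],[0,0,0]],[-1,[0,0,0],[0,0,0]],[-1,[0,0,0],[0,0,0]]]'
python3 -c "
from h import *
o=sensors.get_obs()['tool_pos']
for t in (1.4,1.3,1.2,1.1,1.0,.9,.82): go((o+bar(t)-bar(1.49),-83.43))"|grep -v open
```

```text
clock: 21.7
tool_pos: [0.6803, -0.0666, 0.2591]
orientation: [179.6, 0.1, -83.3]
force: [-0.5, 0.8, -1.5]
opening: 0.0438
gripper_force: 0.0
clock: 22.28
tool_pos: [0.6835, -0.0664, 0.265]
orientation: [-179.9, -0.0, -83.4]
force: [1.2, 0.7, 4.4]
opening: 0.0111
gripper_force: 30.0
[-0.0, 0.0197, 0.0019] [-0.1, -0.0, 0.0]
[-0.0, 0.0413, 0.0061] [-0.1, -0.0, 0.0]
[-0.0, 0.0624, 0.0124] [-0.1, -0.0, 0.0]
[-0.0, 0.0827, 0.0208] [-0.1, -0.0, 0.0]
[-0.0, 0.1021, 0.0312] [-0.1, -0.0, 0.0]
[-0.0, 0.1204, 0.0434] [-0.1, -0.0, 0.0]
[-0.0, 0.1341, 0.0545] [-0.1, -0.0, 0.0]
```

```bash
python3 -m pendant '[[-1,[0,0.01,0.001],[0,0,0]],[-1,[0,0.02,0.002],[0,0,0]],[-1,[0,0.0305,0.004],[0,0,0]],[-1,[0,0.0415,0.006],[0,0,0]],[-1,[0,0.052,0.009],[0,0,0]],[-1,[0,0.0625,0.0125],[0,0,0]],[-1,[0,0.0725,0.0165],[0,0,0]],[-1,[0,0.0825,0.021],[0,0,0]],[-1,[0,0.0825,0.021],[0,0,0]]]'
python3 -c "
from h import *
o=np.array([.6835,-.0664,.265])
for t in (1.1,1.05,1.0,.95,.9,.86,.82): go((o+bar(t)-bar(1.49),-83.43))"|grep -v open
```

```text
clock: 23.03
tool_pos: [0.5994, -0.0758, 0.2429]
orientation: [-180.0, 0.0, -83.4]
force: [0.1, 1.6, 0.5]
opening: 0.0107
gripper_force: 30.0
[0.0003, -0.002, -0.0011] [-0.0, 0.0, -0.0]
[0.0003, 0.0078, 0.0039] [-0.0, 0.0, -0.0]
[0.0003, 0.0174, 0.0093] [-0.0, 0.0, -0.0]
[0.0003, 0.0267, 0.0153] [-0.0, 0.0, -0.0]
[0.0003, 0.0356, 0.0216] [-0.0, 0.0, -0.0]
[0.0003, 0.0426, 0.0271] [-0.0, 0.0, -0.0]
[0.0003, 0.0493, 0.0328] [-0.0, 0.0, -0.0]
```

```bash
python3 -m pendant '[[-1,[0,0.008,0.004],[0,0,0]],[-1,[0,0.0175,0.0095],[0,0,0]],[-1,[0,0.027,0.0155],[0,0,0]],[-1,[0,0.0355,0.0215],[0,0,0]],[-1,[0,0.0425,0.027],[0,0,0]],[-1,[0,0.049,0.033],[0,0,0]],[-1,[0,0.049,0.033],[0,0,0]],[-1,[0,0.049,0.033],[0,0,0]],[-1,[0,0.049,0.033],[0,0,0]],[-1,[0,0.049,0.033],[0,0,0]]]'
python3 -m pendant '[[-1,[0,0,0],[0,0,0]],[-1,[0,0,0],[0,0,0]],[-1,[0,0,0],[0,0,0]],[-1,[0,0,0],[0,0,0]],[-1,[0,0,0],[0,0,0]],[-1,[0,0,0],[0,0,0]],[-1,[0,0,0],[0,0,0]],[-1,[0,0,0],[0,0,0]]]'
python3 -c "
from h import *
from scipy.optimize import minimize_scalar as m
o=sensors.get_obs();T=o['tool_pos']
for P,q in ((np.array([.6835,-.0664,.265]),1.49),(np.array([.4757,-.0917,.0461]),0)):
    print(m(lambda t:np.linalg.norm(P+bar(t)-bar(q)-T),bounds=(0,1.5),method='bounded').x)
print(o['qvel'].round(2))"
```

```text
clock: 23.87
tool_pos: [0.5517, -0.0813, 0.2101]
orientation: [179.9, 0.0, -83.4]
force: [-5.7, 3.7, 5.9]
opening: 0.0111
gripper_force: 30.0
clock: 24.53
tool_pos: [0.5517, -0.0813, 0.2102]
orientation: [179.9, 0.0, -83.4]
force: [-5.3, 2.5, 6.0]
opening: 0.0109
gripper_force: 30.0
0.8242466183291716
0.8431941106836229
[ 0.08 -0.06  0.    0.06 -0.01  0.03]
```

Held at about 0.83 rad and motionless, so I'm handing in.

```bash
python3 -c "
from plant import workorder
print(workorder.close_job())"
```

```text
the job is handed in; nothing more can be done
None
```

I handed the job in: the cover stood open on its own, the loose can was laid in the groove (overhead image: about 1–2 mm off centre, straight), and the gripper finished holding the cover still at about 0.83 rad; the hand-in returned no verdict.

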